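Point the inspection turntable at the loupe and set its brake

TASK

Set up the goldsmith's inspection turntable without gripping anything: gently push on its arms with a fingertip until the arrow-headed arm points straight at the loupe, then push the short brake lever beside the turntable all the way round to its stop. The loose ring stays on its post, and the loupe and the other things on the bench stay where they are. Finish clear of everything.

Things in the scene. Friction and masses are not known exactly. Their poses are not given: they have to be found in the camera images.
- turntable: Disc 110 mm across, 44 to 56 mm above the bench, turns both ways without stops about its upright axis; drag about 1 N at the arms, stays where left. Three level steel arms, 10 mm thick, at 50 mm height, 120 degrees apart, 55 to 100 mm from the axis: one ends in an arrowhead, two in 16 mm black balls (to 113 mm). Origin on the axis, 40 mm above the bench; x along the arrow-headed arm, z up.
- arrow_tip (a point): Point of the arrow-headed arm, 130 mm from the turntable's axis, at 50 mm height. The arrowhead is 40 mm wide and starts 101 mm from the axis.
- loupe_lens (a point): Centre of the loupe's lens: an upright round lens in a black frame 66 mm across on a thin post, facing the turntable 190 mm from its axis; centre 108 mm, top 141 mm above the bench. A flat bar (14 mm wide, top at 20 mm) joins it to the turntable's foot, under the arms. Stiffly clamped; it must stay.
- brake (a joint): Angle of the brake lever, 0 to 1.4 rad, growing anticlockwise seen from above. Starts at 0 to 0.4 (released, pointing away from the turntable); 1.4 is set, against its stop. Takes about 1 N at the grip and stays where left. It does not change the turntable's drag.
- brake_pivot (a point): The brake lever's upright pivot axis at 45 mm height (hub 24 mm across, top 54 mm), 140 mm from the turntable's axis. The foot below is 12 mm high; a thin stop pin, 52 mm high, stands 22 mm from the pivot, touching the lever in its set position.
- brake_tip (a point): Tip of the brake lever, 71.5 mm from the pivot, 45 mm above the bench. The lever is level: steel 10 mm thick, then a black grip 15 mm thick from 33 to 71 mm from the pivot.
- ring: Loose plain brass band, 24 mm across, 6 mm high, lying round a wooden post (16 mm across, top at 80 mm) on a 40 mm seat in the middle of the turntable, and riding round with it; origin at the centre of its underside, 62 mm above the bench.
- jar: Small loose clear jar with steel lid, 40 mm across, 45 mm high, to be left alone; origin under its centre.
- ring_box: Small loose open dark wooden box, 52 x 52 x 30 mm, to be left alone; origin under its centre.
- charcoal: Loose black block, 70 (x) x 45 (y) x 30 mm, to be left alone; origin under its centre.
- burnisher: Loose burnisher lying flat, 18 mm high: wooden grip from x = -62 to -8 mm, steel rod to x = 78 mm; to be left alone; origin on the bench under it.

How it is judged:
By the outcome, as a careful person would: the job done as asked, in the order asked, and still so for the second after the job is handed in, with the robot touching nothing.
It also fails if it takes over 67 s, if anything falls off the work surface, if the arm or the gripper's body presses on something with over 40 N, if the wrist force passes 120 N, or if a joint passes its speed limit or range.

ROBOT

A 6-joint arm with a two-finger parallel gripper is mounted at the origin on the work surface. World frame = base frame: x ahead of the robot, y to its left, z up, the work surface at z = 0. Lengths are in m, angles in degrees, forces in N, time in s.
With the tool pointing down it reaches from about 0.35 to 0.725 m from the base axis. Payload 6 kg.
Tool frame: the origin (TCP) lies midway between the tips of the shut fingers; the grasp point (between the pads) lies 19 mm behind it (r.tcp_to_grasp is the z of the grasp point in the tool frame, in m); z points along the fingers, y is the line along which they close (so a half turn about z gives the same grasp; the last joint's range is limited). The gripper opens to 85 mm and grips with 20 to 120 N. Pads are 22 mm wide; open, the fingers measure 114 mm over their backs; the gripper's body (76 mm by 85 mm) begins 54 mm behind the grasp point. The pads swing forward as they close: fully open they stand 13 mm farther back than shut.
Start: joints at [90.567, 2.303, 4.859, 0, -92.561, -19.12], TCP at [0.191, 0.569, 0.231] pointing down, gripper open.
Joint ranges: [-146.85, 146.85], [-73.84, 115.35], [-62.03, 85.46], [-188.31, 113.3], [-161.28, -10.13], [-171.36, 171.36]. Speed limits (degrees/s): [147.25, 147.25, 172.46, 180, 180, 180].

INTERFACE

Orientations are given as [roll, pitch, yaw] about the fixed x, y, z axes, in that order (R = Rz(yaw) Ry(pitch) Rx(roll)).
In Python, from rig import r, grab_frame, camera_params gives the robot as it stands. The module is installed in compiled form; this text tells all that it offers.
- The arm moves only by the shell command python3 -m pendant 'ROWS'. ROWS is JSON, a list that holds one entry, the list of rows, each a list of 5 numbers: the opening, from -1 (shut) to 1 (fully open), then the shift along the tool's x, y, z in m, then the turn about the tool's z in degrees. A call has 1 to 12 rows; each row shifts and turns the commanded pose from where the row before left it, along the tool's axes as they then stand; what a row does not reach is not made up. A row lasts 1/12 s, in which the tool goes at most 41.7 mm and 7.16 degrees, less where a joint would pass 70% of its speed; a pose out of reach is approached as far as the arm can. A call with a gripper value outside its range is refused whole. The fingers move at their own pace and stop on an object; the grip force is fixed at half the most. Time passes only in rows, so rows that do not move let the fingers close. It gives the time, the measured TCP pose, the force, the opening and the grip force at its end, in the units of the state.
- r.read_state(): the state, without advancing time (a new reading comes with each control period).
- grab_frame(name): name is "side" or "top" or "wrist"; returns (picture, depth): 480x640x3 uint8, blue, green, red; 480x640 float32, m along the optical axis (not along the pixel's ray), 0 where there is no reading.
- camera_params(name): a dict with "camera_matrix" (3x3 intrinsics, pixels), "k1" (the pictures are not rectified: a ray, as slopes to the right and down, at radius r is drawn at 1 + k1 r^2 times it, then the intrinsics apply), "rvec" (rotation vector, rad) and "tvec" (3), from world to camera coordinates, as OpenCV has them. Camera axes: x right, y down, z forward; pixel columns grow to the right and rows downward; lengths in m; the calibration is good to about 2 mm. A picture is of the moment at which its call begins: read the wrist's pose just before it. camera_params takes no time and is no camera call; for the wrist camera it gives the pose at the moment of the call.
- r.sign_off(): hands the job in; it is judged then, once.
The state is a dict: "time": time; "joint_positions": joint angles; "joint_velocities": joint speeds; "joint_torque": joint torques, N m; "tool_pos": TCP position; "tcp_rot": TCP orientation; "wrist_force": force on the tool from outside, world axes, zero at the start; "wrist_torque": the same for the moment, N m; "grip_width": finger opening in m; "gripper_force": force on a finger pad.
Only numpy, scipy, OpenCV 4.12 (cv2) and the standard library are available. Lean on these libraries where they do the work, as an engineer would, in place of code of your own. Each camera call takes 0.05 s, during which the arm holds its last target. There are 200 camera calls.

## Working session

There is one attempt and no reset: what is moved stays moved. The work goes in short steps, Python scripts to look and compute and a shell command to move; the robot and the scene stay as the last step left them, time stands still between calls to the robot, and variables do not carry over. Pictures are saved under pics/ and viewed, at most 10 in all, crops included, and the job is handed in when it is done.

```bash
mkdir -p pics; cat > h.py <<'E'
import numpy as np, cv2
from rig import r, grab_frame, camera_params
def ray(name,u,v,P=None):
    P=P or camera_params(name); K=np.array(P["camera_matrix"]); 
    d=np.array([(u-K[0,2])/K[0,0],(v-K[1,2])/K[1,1]]); s=d.copy()
    for _ in range(20): s=d/(1+P["k1"]*(s@s))
    R=cv2.Rodrigues(np.array(P["rvec"],float).reshape(3))[0]; t=np.array(P["tvec"],float).reshape(3)
    return -R.T@t, R.T@np.array([s[0],s[1],1.])
def at(name,u,v,z,P=None):
    c,d=ray(name,u,v,P); return c+d*(z-c[2])/d[2]
def proj(name,X,P=None):
    P=P or camera_params(name);K=np.array(P["camera_matrix"])
    R=cv2.Rodrigues(np.array(P["rvec"],float).reshape(3))[0]
    p=R@np.array(X,float)+np.array(P["tvec"],float).reshape(3); s=p[:2]/p[2]; s=s*(1+P["k1"]*(s@s))
    return K[0,0]*s[0]+K[0,2],K[1,1]*s[1]+K[1,2]
E
python3 - <<'E'
from h import *
for n in("top","side"):
    i,d=grab_frame(n); cv2.imwrite(f"pics/{n}0.png",i); np.save(n+"0d.npy",d); print(n,ray(n,320,240))
s=r.read_state(); print(s["tool_pos"],s["tcp_rot"],s["time"],r.tcp_to_grasp)
E
```

```text
top (array([0.37126425, 0.01736853, 0.94642536]), array([ 0.1830083 , -0.0157043 , -0.98301366]))
side (array([ 0.03507379, -0.45723913,  0.87316288]), array([ 0.50041849,  0.44940918, -0.74002234]))
[0.19075477 0.56857504 0.23035655] [ 1.79908545e+02 -8.52884587e-03 -1.85526185e+01] 0.1 -0.0187
```

View pics/top0.png

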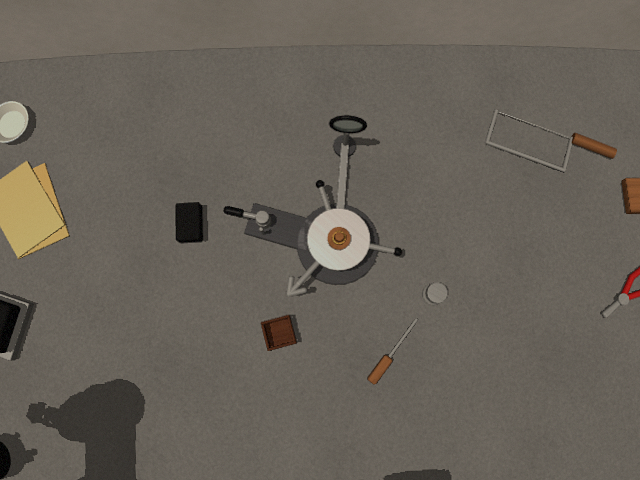

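View pics/side0.png

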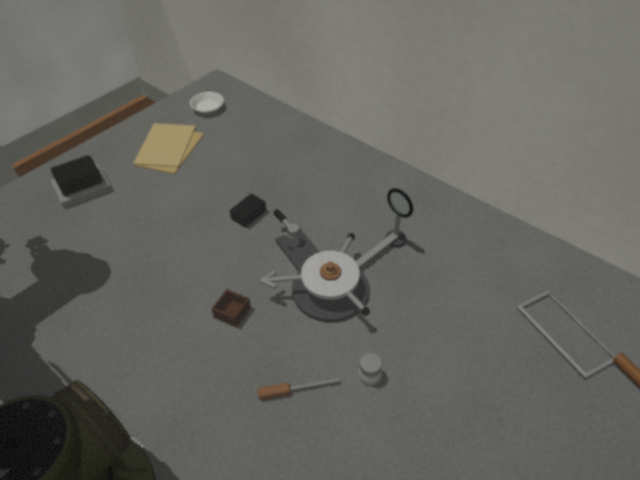

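The top view shows the disc at (338,238), arrow tip (289,295), balls (320,184) and (399,252), loupe (348,124), brake hub (263,217) with tip (226,210), charcoal (188,222), box (279,333), jar (436,293) and burnisher (395,350). The side view agrees: disc (330,273), arrow tip (262,280), lens (400,202).

```bash
cat > meas.py <<'E'
from h import *
def blob(m,box):
    x0,y0,x1,y1=box; z=np.zeros(m.shape,np.uint8); z[y0:y1,x0:x1]=m[y0:y1,x0:x1]
    n,l,s,c=cv2.connectedComponentsWithStats(z)
    k=1+np.argmax(s[1:,4]); return (l==k).astype(np.uint8),c[k],s[k]
def tri(a,b):
    (c1,d1),(c2,d2)=ray("top",*a),ray("side",*b)
    s=np.linalg.lstsq(np.stack([d1,-d2],1),c2-c1,rcond=None)[0]; p,q=c1+s[0]*d1,c2+s[1]*d2
    return (p+q)/2,np.linalg.norm(p-q)
E
python3 - <<'E'
from meas import *
np.set_printoptions(precision=4,suppress=True)
T=cv2.imread("pics/top0.png");S=cv2.imread("pics/side0.png")
g=T.min(2);gs=S.min(2)
for nm,im,k,box,thr in(("top",T,"top",(295,195,380,285),190),("side",S,"side",(290,240,370,310),0)):
    w=(im.min(2)>(thr or np.percentile(im.min(2)[250:295,305:355],35)))
    m,c,s=blob(w,box); cn=max(cv2.findContours(m,0,1)[0],key=cv2.contourArea)
    m2=cv2.morphologyEx(cv2.drawContours(np.zeros_like(m),[cn],-1,1,-1),cv2.MORPH_OPEN,cv2.getStructuringElement(2,(21,21)))
    e=cv2.fitEllipse(max(cv2.findContours(m2,0,1)[0],key=cv2.contourArea)); print(nm,e,at(nm,*e[0],.056))
    if nm=="top":et=e[0]
    else: print(tri(et,e[0]))
def black(im,box,t=35):
    return blob((im.max(2)<t),box)
for nm,b in(("ball1",(312,176,330,193)),("ball2",(390,243,408,261)),("grip",(220,200,248,220))):
    m,c,s=black(T,b); print(nm,c,s,at("top",*c,.05 if nm!="grip" else .045))
m,c,s=black(T,(325,110,372,138),60); print("loupe",c,s,at("top",*c,.108))
m,c,s=black(S,(380,180,420,225),70); print("loupe side",c,s); print(tri((348,124.3),c))
m,c,s=black(T,(170,195,210,250),40); print("charc",cv2.minAreaRect(cv2.findNonZero(m)),[at("top",*p,.03) for p in cv2.boxPoints(cv2.minAreaRect(cv2.findNonZero(m)))])
print("tip",at("top",289,295,.05),"side",at("side",261,280,.05),"box",at("top",279,333,.03),"hub",at("top",263,217,.054),at("side",294,229,.054),"brtip",at("top",226,210,.045))
print("jar",at("top",436,293,.045))
a=cv2.resize(T[170:310,210:410],None,fx=4,fy=4,interpolation=2); cv2.imwrite("pics/crop1.png",a)
E
```

```text
Traceback (most recent call last):
  File "meas.py", line 5, in blob
    k=1+np.argmax(s[1:,4]); return (l==k).astype(np.uint8),c[k],s[k]
        ~~~~~~~~~^^^^^^^^^
ValueError: attempt to get argmax of an empty sequence
```

```bash
cat > m1.py <<'E'
from meas import *
np.set_printoptions(precision=4,suppress=True)
T=cv2.imread("pics/top0.png");S=cv2.imread("pics/side0.png")
for nm,im,p in(("top",T,(320,250)),("side",S,(315,265))):
    w=im.min(2); box=(295,195,385,285) if nm=="top" else (290,240,370,310)
    m,c,s=blob(w>w[p[1],p[0]]-25,box); cn=max(cv2.findContours(m,0,1)[0],key=cv2.contourArea)
    m2=cv2.morphologyEx(cv2.drawContours(np.zeros_like(m),[cn],-1,1,-1),cv2.MORPH_OPEN,cv2.getStructuringElement(2,(25,25)))
    e=cv2.fitEllipse(max(cv2.findContours(m2,0,1)[0],key=cv2.contourArea)); print(nm,w[p[1],p[0]],e,at(nm,*e[0],.056))
    if nm=="top":et=e[0]
    else: print(tri(et,e[0]))
def black(im,box,t=45):
    return blob((im.max(2)<t),box)
for nm,b in(("ball1",(312,176,330,193)),("ball2",(390,243,408,261)),("grip",(220,200,248,220))):
    m,c,s=black(T,b); print(nm,c,s,at("top",*c,.05 if nm!="grip" else .045))
m,c,s=black(T,(325,110,372,138),60); print("loupe",c,s,at("top",*c,.108))
m,c,s=black(S,(380,180,420,225),70); print("loupe side",c,s); print(tri((348,124.3),c))
m,c,s=black(T,(170,195,210,250)); print("charc",[at("top",*p,.03) for p in cv2.boxPoints(cv2.minAreaRect(cv2.findNonZero(m)))])
print("tip",at("top",289,295,.05),"side",at("side",261,280,.05),tri((289,295),(261,280)),"box",at("top",279,333,.03),"hub",at("top",263,217,.054),at("side",294,229,.054),tri((263,217),(294,229)),"brtip",at("top",226,210,.045))
print("jar",at("top",436,293,.045))
a=cv2.resize(T[170:310,210:410],None,fx=4,fy=4,interpolation=2); cv2.imwrite("pics/crop1.png",a)
E
python3 m1.py
```

```text
top 178 ((338.083984375, 238.93548583984375), (59.51601028442383, 60.38862991333008), 112.75360107421875) [ 0.5382 -0.0283  0.056 ]
side 154 ((329.7723083496094, 273.0699157714844), (44.19898986816406, 56.545677185058594), 87.58621978759766) [ 0.5359 -0.0296  0.056 ]
(array([ 0.5384, -0.0281,  0.0527]), np.float64(0.0009976213911035137))
ball1 [319.3333 183.3778] [316 180   8   8  45] [0.6409 0.0017 0.05  ]
ball2 [397.6981 251.6226] [394 248   8   8  53] [ 0.5145 -0.132   0.05  ]
grip [233.5674 211.1348] [224 206  20  11 141] [0.5947 0.1553 0.045 ]
loupe [347.5957 123.5684] [329 115  38  19 329] [ 0.7294 -0.0483  0.108 ]
loupe side [400.1959 202.6357] [387 188  27  32 291]
(array([ 0.7279, -0.0488,  0.1079]), np.float64(0.00034567458208756215))
charc [array([0.6182, 0.2636, 0.03  ]), array([0.6169, 0.2156, 0.03  ]), array([0.5429, 0.2141, 0.03  ]), array([0.5439, 0.2614, 0.03  ])]
tip [0.4435 0.0585 0.05  ] side [0.4445 0.0616 0.05  ] (array([0.4427, 0.0586, 0.0544]), np.float64(0.000996918568528206)) box [0.3795 0.0777 0.03  ] hub [0.5806 0.102  0.054 ] [0.5782 0.1001 0.054 ] (array([0.5812, 0.1026, 0.05  ]), np.float64(0.0008176515730839006)) brtip [0.5971 0.1689 0.045 ]
jar [ 0.441  -0.1963  0.045 ]
```

```bash
ls pics
```

```text
crop1.png
side0.png
top0.png
```

The arrow stands at about 137°, the loupe at -6° and the brake at 72°. The arrow (130 mm reach) would foul the brake hub if turned clockwise, so I'll turn it anticlockwise by about 217°, pushing its clockwise side.

```bash
python3 -m pendant '[[[-1,0,0,0,-6.2],[-1,0,0,0,-6.2],[-1,0,0,0,-6.15],[-1,0.018,0.029,0,0],[-1,0.018,0.029,0,0],[-1,0.018,0.029,0,0],[-1,0.018,0.029,0,0],[-1,0.018,0.029,0,0],[-1,0.018,0.029,0,0],[-1,0.018,0.029,0,0],[-1,0.018,0.029,0,0],[-1,0.018,0.029,0,0]]]'
```

```text
time: 1.1
tool_pos: [0.3532, 0.3062, 0.2311]
tcp_rot: [180.0, 0.0, 0.0]
wrist_force: [1.3, -0.2, 0.3]
grip_width: -0.0005
gripper_force: 0.0
```

View pics/crop1.png

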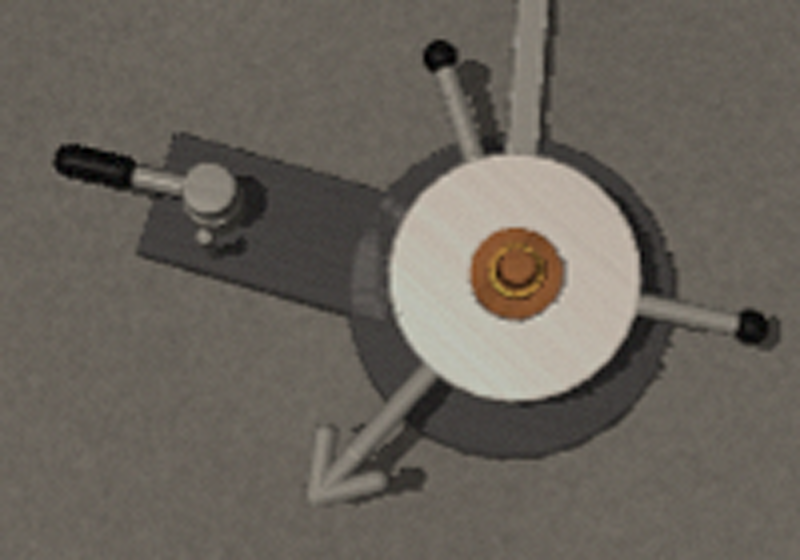

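The crop shows the hub at (210,190), its stop pin at (205,237) and the arrow tip at (315,495). All three arms are clear of other objects.

```bash
python3 -m pendant '[[[-1,0.0182,0.0288,0,0],[-1,0.0182,0.0288,0,0],[-1,0.0182,0.0288,0,0],[-1,0.0182,0.0288,0,0],[-1,0.0182,0.0288,0,0],[-1,0.0182,0.0288,0,0],[-1,0.0182,0.0288,0,0],[-1,0.0182,0.0288,0,0],[-1,0.0182,0.0288,0,0],[-1,0,0,0.035,0],[-1,0,0,0.035,0],[-1,0,0,0.03,0]]]'
python3 -m pendant '[[[-1,0,0,0.03,0],[-1,0,0,0.025,0],[-1,0,0,0.02,0],[-1,0,0,0.014,0],[-1,0,0,0,0]]]'
python3 - <<'E'
from h import *
C=np.array([.5375,-.0285]);p=np.array(r.read_state()["tool_pos"][:2])
for i,a in enumerate(np.arange(108,346,4.)):
    t=np.radians(a);q=C+.078*np.array([np.cos(t),np.sin(t)])
    d=np.round(q-p,4);p=p+d
    print(f"[-1,{d[0]:.4f},{-d[1]:.4f},0,0],",end="\n" if i%12==11 else "")
i,d=grab_frame("top");cv2.imwrite("pics/t1.png",cv2.resize(i[150:330,200:440],None,fx=3,fy=3))
E
```

```text
time: 2.1
tool_pos: [0.5162, 0.0477, 0.1287]
tcp_rot: [-180.0, 0.1, -0.1]
wrist_force: [1.1, -0.2, -1.1]
grip_width: 0.0001
gripper_force: 0.0
time: 2.52
tool_pos: [0.5142, 0.0479, 0.0382]
tcp_rot: [179.9, 0.4, -0.0]
wrist_force: [0.2, -0.3, -0.7]
grip_width: -0.0001
gripper_force: 0.0
[-1,-0.0008,0.0022,0,0],[-1,-0.0051,0.0019,0,0],[-1,-0.0050,0.0022,0,0],[-1,-0.0048,0.0025,0,0],[-1,-0.0046,0.0029,0,0],[-1,-0.0044,0.0032,0,0],[-1,-0.0042,0.0035,0,0],[-1,-0.0039,0.0038,0,0],[-1,-0.0036,0.0040,0,0],[-1,-0.0034,0.0043,0,0],[-1,-0.0030,0.0045,0,0],[-1,-0.0027,0.0048,0,0],
[-1,-0.0024,0.0048,0,0],[-1,-0.0021,0.0051,0,0],[-1,-0.0016,0.0052,0,0],[-1,-0.0014,0.0053,0,0],[-1,-0.0009,0.0053,0,0],[-1,-0.0006,0.0054,0,0],[-1,-0.0002,0.0055,0,0],[-1,0.0002,0.0054,0,0],[-1,0.0006,0.0054,0,0],[-1,0.0009,0.0054,0,0],[-1,0.0014,0.0053,0,0],[-1,0.0016,0.0052,0,0],
[-1,0.0021,0.0050,0,0],[-1,0.0024,0.0049,0,0],[-1,0.0027,0.0047,0,0],[-1,0.0030,0.0045,0,0],[-1,0.0034,0.0043,0,0],[-1,0.0036,0.0041,0,0],[-1,0.0039,0.0037,0,0],[-1,0.0042,0.0035,0,0],[-1,0.0044,0.0032,0,0],[-1,0.0046,0.0029,0,0],[-1,0.0048,0.0026,0,0],[-1,0.0050,0.0022,0,0],
[-1,0.0051,0.0019,0,0],[-1,0.0053,0.0015,0,0],[-1,0.0053,0.0011,0,0],[-1,0.0054,0.0007,0,0],[-1,0.0054,0.0004,0,0],[-1,0.0055,0.0000,0,0],[-1,0.0054,-0.0004,0,0],[-1,0.0054,-0.0007,0,0],[-1,0.0053,-0.0011,0,0],[-1,0.0052,-0.0015,0,0],[-1,0.0052,-0.0019,0,0],[-1,0.0049,-0.0022,0,0],
[-1,0.0048,-0.0026,0,0],[-1,0.0046,-0.0029,0,0],[-1,0.0045,-0.0032,0,0],[-1,0.0041,-0.0035,0,0],[-1,0.0039,-0.0037,0,0],[-1,0.0037,-0.0041,0,0],[-1,0.0033,-0.0043,0,0],[-1,0.0031,-0.0045,0,0],[-1,0.0027,-0.0047,0,0],[-1,0.0024,-0.0049,0,0],[-1,0.0020,-0.0050,0,0],[-1,0.0017,-0.0052,0,0],
```

View pics/t1.png

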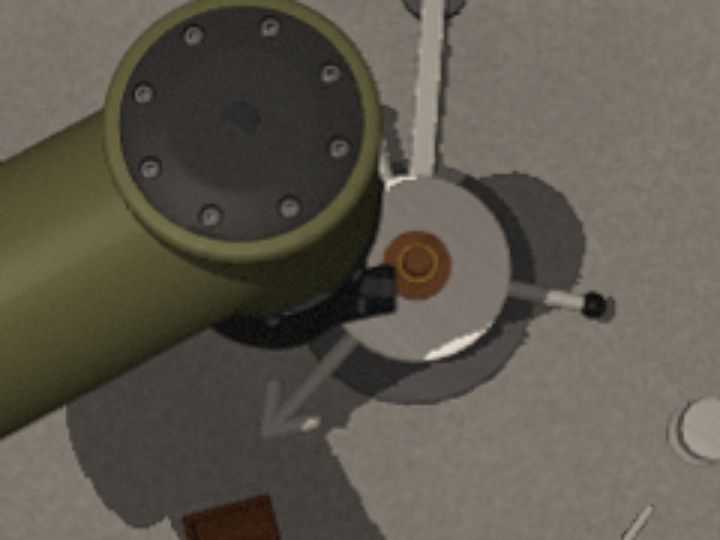

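The view shows the gripper lowered between the arrow arm and ball 1, with no contact and the ring still round its post. I'll start the arc.

```bash
python3 -m pendant '[[[-1,-0.0008,0.0022,0,0],[-1,-0.0051,0.0019,0,0],[-1,-0.0050,0.0022,0,0],[-1,-0.0048,0.0025,0,0],[-1,-0.0046,0.0029,0,0],[-1,-0.0044,0.0032,0,0],[-1,-0.0042,0.0035,0,0],[-1,-0.0039,0.0038,0,0],[-1,-0.0036,0.0040,0,0],[-1,-0.0034,0.0043,0,0],[-1,-0.0030,0.0045,0,0],[-1,-0.0027,0.0048,0,0]]]'
python3 - <<'E'
from h import *
C=np.array([.5375,-.0285]);p=np.array(r.read_state()["tool_pos"][:2])-C
print(np.hypot(*p),np.degrees(np.arctan2(p[1],p[0])),r.read_state()["tool_pos"])
E
```

```text
time: 3.57
tool_pos: [0.4709, 0.0084, 0.0423]
tcp_rot: [-180.0, -0.0, 0.0]
wrist_force: [1.6, 2.2, 0.0]
grip_width: 0.0001
gripper_force: 0.6
0.07615477403075677 151.03037389583642 [0.47087397 0.00838525 0.04233989]
```

```bash
python3 -m pendant '[[[-1,-0.0024,0.0048,0,0],[-1,-0.0021,0.0051,0,0],[-1,-0.0016,0.0052,0,0],[-1,-0.0014,0.0053,0,0],[-1,-0.0009,0.0053,0,0],[-1,-0.0006,0.0054,0,0],[-1,-0.0002,0.0055,0,0],[-1,0.0002,0.0054,0,0],[-1,0.0006,0.0054,0,0],[-1,0.0009,0.0054,0,0],[-1,0.0014,0.0053,0,0],[-1,0.0016,0.0052,0,0]]]'
python3 -m pendant '[[[-1,0.0021,0.0050,0,0],[-1,0.0024,0.0049,0,0],[-1,0.0027,0.0047,0,0],[-1,0.0030,0.0045,0,0],[-1,0.0034,0.0043,0,0],[-1,0.0036,0.0041,0,0],[-1,0.0039,0.0037,0,0],[-1,0.0042,0.0035,0,0],[-1,0.0044,0.0032,0,0],[-1,0.0046,0.0029,0,0],[-1,0.0048,0.0026,0,0],[-1,0.0050,0.0022,0,0]]]'
cat > st.py <<'E'
from h import *
C=np.array([.5375,-.0285]);p=np.array(r.read_state()["tool_pos"][:2])-C
print("r",np.hypot(*p).round(4),"ang",np.degrees(np.arctan2(p[1],p[0]))%360)
E
python3 st.py
python3 - <<'E'
from h import *
i,d=grab_frame("side");cv2.imwrite("pics/s1.png",i[120:420,180:500])
E
```

```text
time: 4.57
tool_pos: [0.4667, -0.0551, 0.0422]
tcp_rot: [180.0, 0.0, -0.0]
wrist_force: [-0.1, 1.2, -0.7]
grip_width: 0.0001
gripper_force: 0.5
time: 5.57
tool_pos: [0.5111, -0.1004, 0.0422]
tcp_rot: [180.0, 0.0, -0.0]
wrist_force: [-0.0, 1.2, 1.0]
grip_width: -0.0004
gripper_force: 0.5
r 0.0766 ang 249.86382778245968
```

View pics/s1.png

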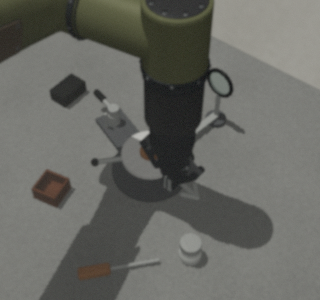

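The arrow is moving ahead of the finger, near (190,190) in the crop, and everything else is in place. I'll continue.

```bash
python3 -m pendant '[[[-1,0.0051,0.0019,0,0],[-1,0.0053,0.0015,0,0],[-1,0.0053,0.0011,0,0],[-1,0.0054,0.0007,0,0],[-1,0.0054,0.0004,0,0],[-1,0.0055,0.0000,0,0],[-1,0.0054,-0.0004,0,0],[-1,0.0054,-0.0007,0,0],[-1,0.0053,-0.0011,0,0],[-1,0.0052,-0.0015,0,0],[-1,0.0052,-0.0019,0,0],[-1,0.0049,-0.0022,0,0]]]'
python3 -m pendant '[[[-1,0.0048,-0.0026,0,0],[-1,0.0046,-0.0029,0,0],[-1,0.0045,-0.0032,0,0],[-1,0.0041,-0.0035,0,0],[-1,0.0039,-0.0037,0,0],[-1,0.0037,-0.0041,0,0],[-1,0.0017,-0.0021,0,0],[-1,0,0,0,0],[-1,0,0,0,0]]]'
python3 st.py
python3 - <<'E'
from h import *
for n in("side","top"):
    i,d=grab_frame(n);cv2.imwrite(f"pics/{n}2.png",i)
a=cv2.imread("pics/side2.png")[170:345,240:440];b=cv2.imread("pics/top2.png")[100:300,220:420]
cv2.imwrite("pics/c2.png",np.hstack([cv2.resize(a,(400,400)),cv2.resize(b,(400,400))]))
E
```

```text
time: 6.62
tool_pos: [0.5746, -0.0978, 0.0423]
tcp_rot: [180.0, 0.0, -0.0]
wrist_force: [-2.4, 0.5, 1.1]
grip_width: 0.0001
gripper_force: 0.6
time: 7.37
tool_pos: [0.6018, -0.0756, 0.0424]
tcp_rot: [-180.0, -0.0, 0.0]
wrist_force: [0.3, -1.1, 0.7]
grip_width: -0.0002
gripper_force: 0.0
r 0.0796 ang 323.78886117289943
```

View pics/c2.png

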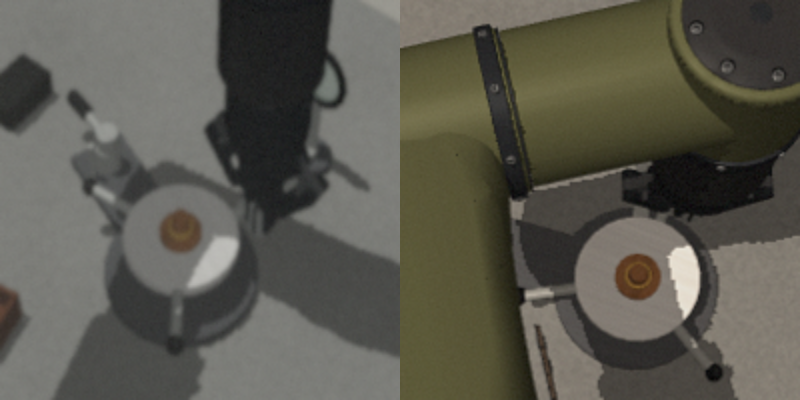

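The side half shows balls at (175,343) and (90,187). The top half shows one ball at (713,372), and the ring is still on its post. I'll measure those balls.

```bash
cat > ang.py <<'E'
from meas import *
import sys
C=np.array([.5375,-.0285]); L=np.array([.7284,-.0486])-C
tgt=np.degrees(np.arctan2(L[1],L[0]))
def ball(name,im,u,v,h=7,z=.05):
    w=im.max(2).astype(float)[v-h:v+h+1,u-h:u+h+1]
    y,x=np.nonzero(w<(w.min()+np.median(w))*.5)
    c=(u-h+x.mean(),v-h+y.mean()); p=at(name,*c,z)[:2]-C
    return c,len(x),np.hypot(*p).round(4),np.degrees(np.arctan2(p[1],p[0]))
E
python3 - <<'E'
from ang import *
print(tgt)
T=cv2.imread("pics/top2.png");S=cv2.imread("pics/side2.png")
print(ball("top",T,376,286)); print(ball("side",S,327,320)); print(ball("side",S,285,252))
E
```

```text
-6.010568299803547
((np.float64(376.6363636363636), np.float64(286.0181818181818)), 55, np.float64(0.1041), np.float64(-142.0423008936301))
((np.float64(327.1860465116279), np.float64(320.48837209302326)), 43, np.float64(0.104), np.float64(-142.55544032922873))
((np.float64(285.125), np.float64(249.975)), 40, np.float64(0.1069), np.float64(95.09211032344952))
```

The arrow is at about -22° and the target is -6.0°. I'll push about 12° more, slowly, then re-measure.

```bash
python3 -m pendant '[[[-1,0.0012,-0.0018,0,0],[-1,0.0012,-0.0018,0,0],[-1,0.0011,-0.0019,0,0],[-1,0.0010,-0.0019,0,0],[-1,0.0009,-0.0019,0,0],[-1,0.0009,-0.0019,0,0],[-1,0.0008,-0.0019,0,0],[-1,0.0008,-0.0019,0,0],[-1,0,0,0,0],[-1,0,0,0,0]]]'
cat > look.py <<'E'
from ang import *
n=sys.argv[1]
for k in("side","top"):
    i,d=grab_frame(k);cv2.imwrite(f"pics/{k}{n}.png",i)
    for a0 in(120,240):
        a=np.radians(float(sys.argv[2])+a0); u,v=proj(k,[*(C+.106*np.array([np.cos(a),np.sin(a)])),.05])
        try:
            b=ball(k,i,int(round(u)),int(round(v))); print(k,a0,np.round(b[0],1),b[1],b[2],"arrow",(b[3]-a0+180)%360-180)
        except Exception as e: print(k,e)
E
python3 st.py; python3 look.py 3 -10
```

```text
time: 8.3
tool_pos: [0.6096, -0.0605, 0.0424]
tcp_rot: [-180.0, -0.0, 0.0]
wrist_force: [-0.2, 0.2, -0.4]
grip_width: 0.0003
gripper_force: 0.0
r 0.0789 ang 336.04490612789596
side 120 [278.5 258.8] 35 0.1065 arrow -11.270422270304323
side 240 [339.5 319.9] 60 0.1041 arrow -10.569472174960993
top 120 [281.  260.2] 58 0.1054 arrow -11.453296664823029
top 240 [386.1 277. ] 60 0.1052 arrow -9.49315924557584
```

```bash
python3 -m pendant '[[[-1,0.0005,-0.0013,0,0],[-1,0.0005,-0.0013,0,0],[-1,0.0005,-0.0013,0,0],[-1,0.0005,-0.0014,0,0],[-1,0,0,0,0],[-1,0,0,0,0]]]'
python3 look.py 4 -7
```

```text
time: 8.9
tool_pos: [0.6115, -0.0554, 0.0423]
tcp_rot: [-180.0, -0.0, 0.0]
wrist_force: [-0.0, -0.3, 0.8]
grip_width: 0.0
gripper_force: 0.1
side 120 [277.2 261.7] 36 0.106 arrow -7.20314862286628
side 240 [343.4 318.9] 62 0.1033 arrow -6.679661343175098
top 120 [282.  264.2] 60 0.1064 arrow -7.573829008464941
top 240 [388.6 273.6] 62 0.1052 arrow -5.465736795057467
```

Arrow at about -6.7° against a target of -6.0°. I'll back off, rise and clear the view to check.

```bash
python3 -m pendant '[[[-1,-0.001,0.003,0,0],[-1,-0.001,0.004,0,0],[-1,-0.001,0.004,0,0],[-1,0,0,-0.02,0],[-1,0,0,-0.035,0],[-1,0,0,-0.035,0],[-1,0,0,-0.035,0],[-1,0,0,-0.035,0],[-1,0,0,-0.015,0],[-1,-0.0085,-0.034,0,0],[-1,-0.0085,-0.034,0,0],[-1,-0.0085,-0.034,0,0]]]'
python3 -m pendant '[[[-1,-0.0085,-0.034,0,0],[-1,-0.0085,-0.034,0,0],[-1,-0.0085,-0.034,0,0],[-1,-0.0085,-0.034,0,0],[-1,-0.0085,-0.034,0,0],[-1,-0.0085,-0.034,0,0],[-1,-0.0085,-0.034,0,0],[-1,-0.0085,-0.034,0,0],[-1,-0.0085,-0.034,0,0],[-1,0,0,0,0],[-1,0,0,0,0]]]'
python3 look.py 5 -7
python3 - <<'E'
import cv2
cv2.imwrite("pics/c5.png",cv2.resize(cv2.imread("pics/top5.png")[105:305,200:420],(792,576+144)[0:2] if 0 else (660,600),interpolation=2))
E
```

```text
time: 10.0
tool_pos: [0.5825, 0.0358, 0.2176]
tcp_rot: [-180.0, -0.0, -0.1]
wrist_force: [1.1, 1.1, -0.6]
grip_width: -0.0002
gripper_force: 0.0
time: 10.92
tool_pos: [0.5057, 0.3427, 0.2166]
tcp_rot: [180.0, 0.0, 0.1]
wrist_force: [0.8, -0.4, 0.3]
grip_width: 0.0001
gripper_force: 0.0
side 120 [277.3 261.7] 33 0.1059 arrow -7.2100691719516306
side 240 [343.7 319.1] 62 0.1038 arrow -6.395326982127472
top 120 [282.8 263.6] 53 0.1047 arrow -7.833588917963851
top 240 [388.4 273.5] 61 0.1049 arrow -5.46810160273867
```

View pics/c5.png

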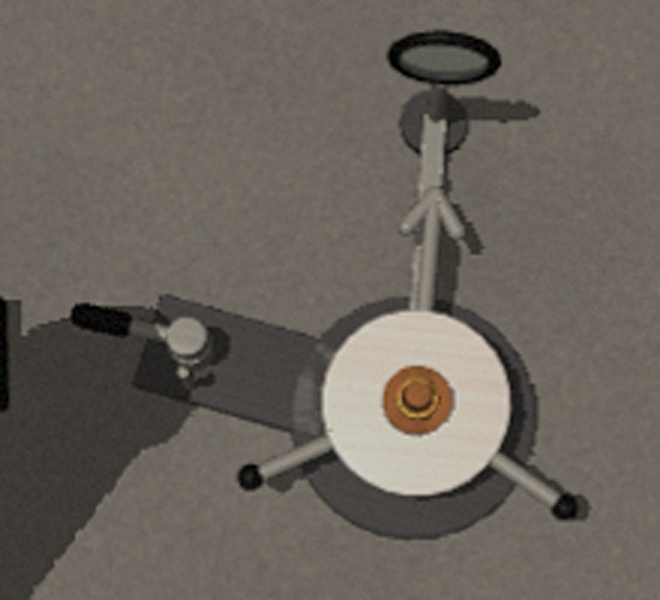

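The arrow lies along the bar with its tip at (433,191), pointing at the lens (445,57). The ring is on its post. I'll check the angle from the tip and barbs.

```bash
python3 - <<'E'
from ang import *
f=lambda u,v,z: at("top",200+u/3,105+v/3,z)[:2]
a=lambda p,q: np.degrees(np.arctan2(*(q-p)[::-1]))
Ct=np.array([.5382,-.0283]); L=at("top",347.8,124,.108)[:2]
tip=f(433,190,.05); b1=f(404,231,.05); b2=f(460,234,.05)
print(L,tip,np.hypot(*(tip-Ct)),"arrow",a(Ct,tip),"barbs",a(Ct,(b1+b2)/2),"arm root",a(f(425,308,.05),tip),"loupe",a(Ct,L))
print("post foot",a(Ct,f(434,118,.01)))
hub=f(187,336,.054);g=f(100,320,.045);t=f(75,315,.045);pin=f(184,373,.052)
print("hub",hub,"grip",g,"tip",t,"lever",a(hub,g),a(hub,t),"away",a(Ct,hub),np.hypot(*(hub-Ct)),"pin",pin,np.hypot(*(pin-hub)),a(hub,pin))
E
```

```text
[ 0.72858585 -0.04862071] [ 0.66808909 -0.04383153] 0.13081438353366912 arrow -6.818786588958811 barbs -7.726955099438033 arm root -5.650745822292445 loupe -6.092363048639943
post foot -6.147039387459364
hub [0.58064994 0.10320642] grip [0.59369909 0.15573579] tip [0.59711151 0.17067911] lever 76.04918892832264 76.28917671769324 away 72.11005191257257 0.13818804271124832 pin [0.55901854 0.10522165] 0.021725072349811542 174.67756504082763
```

The arrow is within about 0.7° of the loupe line, which is good. Next is the brake: the lever is at about 76° and its stop at about 152°. I'll approach from the +x side.

```bash
python3 -m pendant '[[[-1,0.019,0.0275,0,0],[-1,0.019,0.0275,0,0],[-1,0.019,0.0275,0,0],[-1,0.019,0.0275,0,0],[-1,0.019,0.0275,0,0],[-1,0.019,0.0275,0,0],[-1,0.020,0.0275,0,0],[-1,0,0,0,0],[-1,0,0,0,0]]]'
python3 - <<'E'
import numpy as np
P=np.array([.5806,.1032]);q=None
for a in range(54,131,4):
    t=np.radians(a);n=np.round(P+.057*np.array([np.cos(t),np.sin(t)]),4)
    print(n if q is None else f"[-1,{n[0]-q[0]:.4f},{q[1]-n[1]:.4f},0,0],",end="");q=n
E
```

```text
time: 11.77
tool_pos: [0.6412, 0.1456, 0.2172]
tcp_rot: [180.0, 0.0, -0.3]
wrist_force: [-0.3, 0.6, -0.0]
grip_width: 0.0003
gripper_force: 0.0
[0.6141 0.1493][-1,-0.0033,-0.0022,0,0],[-1,-0.0034,-0.0020,0,0],[-1,-0.0036,-0.0018,0,0],[-1,-0.0037,-0.0015,0,0],[-1,-0.0038,-0.0012,0,0],[-1,-0.0038,-0.0010,0,0],[-1,-0.0040,-0.0006,0,0],[-1,-0.0039,-0.0005,0,0],[-1,-0.0040,-0.0001,0,0],[-1,-0.0040,0.0001,0,0],[-1,-0.0039,0.0005,0,0],[-1,-0.0040,0.0006,0,0],[-1,-0.0038,0.0010,0,0],[-1,-0.0038,0.0012,0,0],[-1,-0.0037,0.0015,0,0],[-1,-0.0036,0.0018,0,0],[-1,-0.0034,0.0020,0,0],[-1,-0.0033,0.0022,0,0],[-1,-0.0031,0.0024,0,0],
```

```bash
python3 -m pendant '[[[-1,0,-0.001,0.035,0],[-1,0,-0.001,0.035,0],[-1,0,-0.001,0.035,0],[-1,0,0,0.035,0],[-1,0,0,0.02,0],[-1,0,0,0.015,0],[-1,0,0,0,0],[-1,-0.007,0,0,0],[-1,-0.008,0,0,0],[-1,-0.006,0,0,0],[-1,-0.0045,0,0,0],[-1,0,0,0,0]]]'
```

```text
time: 12.77
tool_pos: [0.6146, 0.1524, 0.044]
tcp_rot: [-179.9, -0.1, 0.0]
wrist_force: [0.6, 0.3, 0.3]
grip_width: -0.0002
gripper_force: 0.0
```

```bash
python3 -m pendant '[[[-1,-0.0033,-0.0012,0,0],[-1,-0.0034,-0.0010,0,0],[-1,-0.0036,-0.0008,0,0],[-1,-0.0037,-0.0015,0,0],[-1,-0.0038,-0.0012,0,0],[-1,-0.0038,-0.0010,0,0],[-1,-0.0040,-0.0006,0,0],[-1,-0.0039,-0.0005,0,0],[-1,-0.0040,-0.0001,0,0],[-1,-0.0040,0.0001,0,0],[-1,-0.0039,0.0005,0,0],[-1,-0.0040,0.0006,0,0]]]'
python3 -m pendant '[[[-1,-0.0038,0.0010,0,0],[-1,-0.0038,0.0012,0,0],[-1,-0.0037,0.0015,0,0],[-1,-0.0036,0.0018,0,0],[-1,-0.0034,0.0020,0,0],[-1,0,0,0,0]]]'
```

```text
time: 13.77
tool_pos: [0.5691, 0.1587, 0.0423]
tcp_rot: [-180.0, -0.0, -0.0]
wrist_force: [1.4, 0.4, 0.4]
grip_width: 0.0002
gripper_force: 0.6
time: 14.27
tool_pos: [0.5506, 0.1509, 0.0424]
tcp_rot: [-180.0, 0.0, -0.0]
wrist_force: [0.9, -0.3, 1.0]
grip_width: 0.0004
gripper_force: 0.2
```

Now I'll ease on until the force shows the stop.

```bash
python3 -m pendant '[[[-1,-0.0015,0.0012,0,0],[-1,-0.0015,0.0012,0,0],[-1,0,0,0,0]]]'
python3 -m pendant '[[[-1,-0.0010,0.0010,0,0],[-1,0,0,0,0]]]'
```

```text
time: 14.52
tool_pos: [0.548, 0.1486, 0.0424]
tcp_rot: [180.0, -0.0, -0.0]
wrist_force: [0.7, -0.4, -0.1]
grip_width: -0.0005
gripper_force: 0.4
time: 14.68
tool_pos: [0.5471, 0.1477, 0.0423]
tcp_rot: [180.0, -0.0, -0.0]
wrist_force: [1.3, 0.1, 0.7]
grip_width: 0.0004
gripper_force: 0.5
```

```bash
for i in 1; do :; done; python3 -m pendant '[[[-1,-0.0008,0.0012,0,0],[-1,0,0,0,0]]]'
python3 -m pendant '[[[-1,-0.0008,0.0012,0,0],[-1,0,0,0,0]]]'
python3 -m pendant '[[[-1,-0.0008,0.0012,0,0],[-1,0,0,0,0]]]'
```

```text
time: 14.85
tool_pos: [0.5463, 0.1465, 0.0423]
tcp_rot: [180.0, -0.0, -0.0]
wrist_force: [1.4, 0.2, 0.7]
grip_width: -0.0002
gripper_force: 0.6
time: 15.02
tool_pos: [0.5457, 0.1454, 0.0424]
tcp_rot: [-180.0, -0.0, -0.0]
wrist_force: [1.0, 1.9, 0.8]
grip_width: 0.0
gripper_force: 0.9
time: 15.18
tool_pos: [0.5452, 0.1449, 0.0427]
tcp_rot: [-179.9, -0.1, 0.0]
wrist_force: [3.1, 3.8, 1.0]
grip_width: -0.0001
gripper_force: 2.1
```

The force is rising, so the lever is at the stop. One small confirming push, then I'll back off and rise.

```bash
python3 -m pendant '[[[-1,-0.0005,0.0010,0,0],[-1,0,0,0,0]]]'
python3 -m pendant '[[[-1,0.002,-0.004,0,0],[-1,0.003,-0.006,0,0],[-1,0.002,-0.004,0,0],[-1,0,0,-0.02,0],[-1,0,0,-0.035,0],[-1,0,0,-0.035,0],[-1,0,0,-0.035,0],[-1,0,0,-0.035,0],[-1,0,-0.02,-0.01,0],[-1,-0.005,-0.035,0,0],[-1,-0.005,-0.035,0,0],[-1,-0.005,-0.035,0,0]]]'
python3 -m pendant '[[[-1,-0.005,-0.035,0,0],[-1,-0.005,-0.035,0,0],[-1,-0.005,-0.035,0,0],[-1,0,0,0,0],[-1,0,0,0,0]]]'
python3 look.py 6 -6.5
python3 - <<'E'
import cv2
cv2.imwrite("pics/c6.png",cv2.resize(cv2.imread("pics/top6.png")[105:355,160:460],(720,600),interpolation=2))
E
```

```text
time: 15.35
tool_pos: [0.5451, 0.1445, 0.0429]
tcp_rot: [-179.9, -0.1, 0.0]
wrist_force: [4.2, 5.9, 0.7]
grip_width: 0.0
gripper_force: 3.0
time: 16.35
tool_pos: [0.5358, 0.2833, 0.2121]
tcp_rot: [180.0, 0.1, -0.1]
wrist_force: [0.5, 1.2, 0.7]
grip_width: -0.0001
gripper_force: 0.0
time: 16.77
tool_pos: [0.5202, 0.3887, 0.2103]
tcp_rot: [179.8, 0.1, 0.1]
wrist_force: [0.4, -0.2, -0.3]
grip_width: -0.0
gripper_force: 0.0
side 120 [276.4 260. ] 47 0.1091 arrow -8.990618551788941
side 240 [343.9 319.1] 53 0.1039 arrow -6.168048045956368
top 120 [283.1 263.6] 56 0.1042 arrow -7.680279780960802
top 240 [388.4 273.4] 60 0.1048 arrow -5.466165404111791
```

View pics/c6.png

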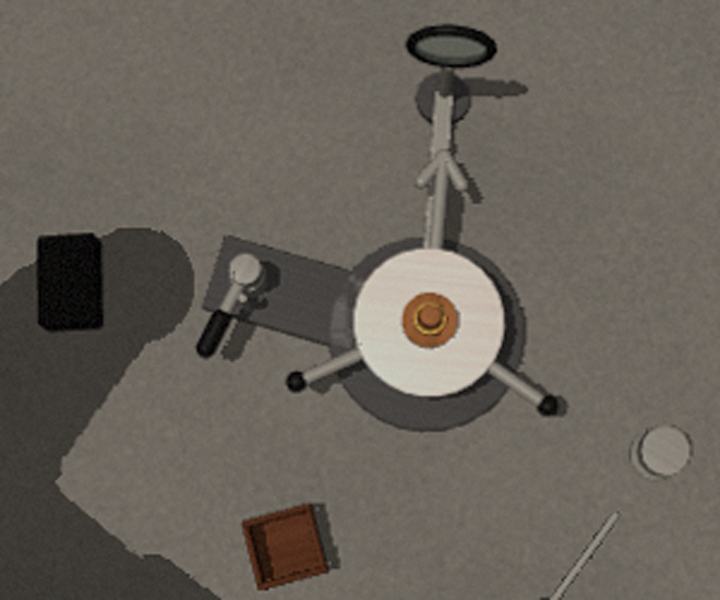

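The brake grip is at (212,335), with the lever against its pin. The arrow (443,153) is still in line with the loupe (451,46), the ring is on its post, and the other things haven't moved. The arm is clear, so I'll hand it in.

```bash
python3 -c "
from rig import r; print(r.sign_off())"
```

```text
the job is handed in; nothing more can be done
None
```

The job is handed in: the arrow points at the loupe to within about 1° by my measurements, the brake lever was then pushed to its stop, the ring is still on its post, nothing else I could see in the final view had moved, and the arm finished clear.

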